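# Move the Advent candles to the new holder in the order of their Sundays

### The job

Move the four Advent candles from the old black steel holder into the pans of the wooden holder with the brass ring, keeping the row in the order of the Sundays: the lowest, burnt the longest, beside the ring, then each taller one, so that the tallest stands at the far end. Stand each candle upright and flat in its own pan, inside the rim, without letting any candle topple, and leave the ceramic house and the glass jar candle where they stand.

Things in the scene. Friction and masses are not known exactly. Their poses are not given: they have to be found in the camera images.
- candle_1: cream-white pillar candle, lowest of the four: 55 mm tall, 36 mm diameter, straight smooth sides, thin black wick 5 mm above the rim (not solid), loose, 50 g give or take 30 percent. Origin: centre of its underside, z up along the candle.
- candle_2: cream-white pillar candle, second lowest of the four: 75 mm tall, 36 mm diameter, straight smooth sides, thin black wick 5 mm above the rim (not solid), loose, 70 g give or take 30 percent. Origin: centre of its underside, z up along the candle.
- candle_3: cream-white pillar candle, second tallest of the four: 95 mm tall, 36 mm diameter, straight smooth sides, thin black wick 5 mm above the rim (not solid), loose, 90 g give or take 30 percent. Origin: centre of its underside, z up along the candle.
- candle_4: cream-white pillar candle, tallest of the four: 115 mm tall, 36 mm diameter, straight smooth sides, thin black wick 5 mm above the rim (not solid), loose, 110 g give or take 30 percent. Origin: centre of its underside, z up along the candle.
- old_holder: old holder: black steel bar 256 x 36 mm on two low feet, four pans in a row, no ring; fixed; turned any way. Pans: flat inside, 54 mm wide, wall 3 mm, floor 17 mm and rim 27 mm above the desk, centred at x = +93, +31, -31, -93 mm, y = 0. Origin: on the desk under the middle of the row, x along it. At first holds candle_1 to candle_4 from +93 to -93 in order.
- ring_holder: new holder: wooden board 256 x 74 x 14 mm, four black pans in a row, empty at first, flat brass ring at one end; fixed; turned any way. Pans: flat inside, 54 mm wide, wall 3 mm, floor 17 mm and rim 27 mm above the desk, centred at x = +93, +31, -31, -93 mm, y = 0. Origin: on the desk under the middle of the row, x along it, +x toward the ring (its outer edge at x = 161 mm).
- lantern_house: white ceramic house, 55 x 64 mm, 134 mm tall, loose, a bystander between and behind the holders. Origin: centre of its underside.
- jar_candle: glass jar with a candle in it, 62 mm diameter, 53 mm tall, loose, a bystander between and in front of the holders. Origin: centre of its underside.
There are look-alikes about, which are no part of the job. What is shaped like the candle_4 but green or orange is not meant.

How it is judged:
At the end, for the whole second after the job is handed in: Counted from the ring, the wooden holder's pans hold candle_1 to candle_4; each foot within 12 mm of its pan's centre along and across the row and 4 mm of its floor in height, upright to 0.1 rad, let go, still; house and jar candle within 20 mm of their start (x of candle_1 in the frame of ring_holder between 0.081 and 0.105 m and y of candle_1 in the frame of ring_holder between -0.012 and 0.012 m and z of candle_1 in the frame of ring_holder between 0.013 and 0.021 m and angle between each of candle_1, candle_2, candle_3, candle_4's own z axis and vertical below 0.1 rad and linear speed of each of candle_1, candle_2, candle_3, candle_4 below 0.02 m/s and contact force between each of candle_1, candle_2, candle_3, candle_4 and the fingers below 0.1 N and x of candle_2 in the frame of ring_holder between 0.019 and 0.043 m and y of candle_2 in the frame of ring_holder between -0.012 and 0.012 m and z of candle_2 in the frame of ring_holder between 0.013 and 0.021 m and x of candle_3 in the frame of ring_holder between -0.043 and -0.019 m and y of candle_3 in the frame of ring_holder between -0.012 and 0.012 m and z of candle_3 in the frame of ring_holder between 0.013 and 0.021 m and x of candle_4 in the frame of ring_holder between -0.105 and -0.081 m and y of candle_4 in the frame of ring_holder between -0.012 and 0.012 m and z of candle_4 in the frame of ring_holder between 0.013 and 0.021 m and distance of each of lantern_house, jar_candle from where it was at the start of the episode below 0.02 m); the robot touches nothing.
It fails at once if a candle topples (leans more than 0.8 rad) (angle between any of candle_1, candle_2, candle_3, candle_4's own z axis and vertical above 0.8 rad).
It fails at once if the house or the jar candle is knocked more than 30 mm away or topples (distance of any of lantern_house, jar_candle from where it was at the start of the episode above 0.03 m or angle between any of lantern_house, jar_candle's own z axis and vertical above 0.5 rad).
It also fails if it takes over 128 s, if anything falls off the work surface, if the arm or the gripper's body presses on something with over 40 N, if the wrist force passes 120 N, or if a joint passes its speed limit or range.

### The arm

A 7-joint arm with a two-finger parallel gripper is mounted at the origin on a cart in front of the work surface, level with it; the furniture and walls round the work are solid. World frame = base frame: x ahead of the robot, y to its left, z up, the work surface at z = 0. Lengths are in m, angles in rad, forces in N, time in s.
With the tool pointing down it reaches from about 0.4 to 0.85 m from the base axis. Payload 10.4 kg.
Tool frame: the origin (TCP) lies midway between the tips of the shut fingers; the grasp point (between the pads) lies 19 mm behind it (manip.tcp_to_grasp is the distance from the TCP to the grasp point, in m); z points along the fingers, y is the line along which they close (so a half turn about z gives the same grasp; the last joint's range is limited). The gripper opens to 85 mm and grips with 20 to 120 N. Pads are 22 mm wide; open, the fingers measure 114 mm over their backs; the gripper's body (76 mm by 85 mm) begins 54 mm behind the grasp point. The pads swing forward as they close: fully open they stand 13 mm farther back than shut.
Start: joints at [-1.18, 0.332, -0.065, 1.46, 0.022, 1.35, -0.088], TCP at [0.251, 0.572, 0.205] pointing down, gripper open.
Joint ranges: [-2.6, 2.6], [-0.5, 2.12], [-1.47, 1.34], [0.16, 2.42], [-1.27, 4.41], [0.06, 2.06], [-2.6, 2.6]. Speed limits (rad/s): [2.22, 2.22, 2.79, 2.79, 3.14, 3.14, 3.14].

### API

Orientations are given as a unit quaternion [x, y, z, w].
In Python, from workcell import manip gives the robot as it stands.
- The arm moves only by the shell command python3 -m jog 'ROWS' [FORCE]. ROWS is a JSON object of lists of equal length, an entry for each row: "offset": the shift along the world's x, y, z in m, a list of three; "yaw": the turn about the world's z in degrees; "jaw": the closure, from 0 (fully open) to 1 (shut). A call has 1 to 20 rows; each row shifts and turns the commanded pose from where the row before left it; what a row does not reach is not made up. A row lasts 1/12 s, in which the tool goes at most 41.7 mm and 7.16 degrees, less where a joint would pass 70% of its speed; a pose out of reach is approached as far as the arm can. A call is refused whole if a number of a shift passes 0.0417 or a number of a turn 7.16, either way. A call with a gripper value outside its range is refused whole. The fingers move at their own pace and stop on an object; FORCE is the grip in N (left out, the last holds). Time passes only in rows, so rows that do not move let the fingers close. It gives the time, the measured TCP pose, the force, the opening and the grip force at its end, in the units of the state.
- manip.get_obs(): the state, without advancing time (a new reading comes with each control period).
- manip.camera(name): name is "scene" or "side" or "wrist"; returns a dict with "frame" (384x512x3 uint8, red, green, blue), "camera_matrix" (3x3 intrinsics, pixels), "eye" and "attitude" of the camera in the world; the wrist camera has in their place "hand_eye" (4x4, takes a point from camera to tool coordinates, whose origin is the TCP and whose axes are the flange's). Camera axes: x right, y up, looking along -z (the intrinsics and any distortion apply to the point x, -y, -z); pixel columns grow to the right and rows downward; lengths in m; the calibration is good to about 2 mm. A picture is of the moment at which its call begins: read the wrist's pose just before it. There is no depth.
- manip.hand_in(): hands the job in; it is judged then, once.
Trained networks look in a picture, given as the dict that the camera call returned (one of the last four; its "shot" number tells which), for a name from the list of things; names that differ only in an ending like _2 or _b are one class to them, and where a whole thing is asked for, a point or a joint stands for the part that bears it (a point fixed in the world has none). Each returns a list of dicts, best first, with "score" (0 to 1); they miss things now and then, are a little off and sometimes report something else, mostly with a low value. They report only what shows in the picture. A call takes as long as a camera call. They do not tell look-alikes from the thing itself.
- manip.masks_of(picture, name): "region" (384x512 bool, what is visible of it).
- manip.tip_of(picture, name): "at" ([x, y, z] in m, in world coordinates, good to about 4 mm: a listed point, or the origin of a listed thing).
The state is a dict: "clock": time; "joint_pos": joint angles; "joint_velocities": joint speeds; "tau": joint torques, N m; "position": TCP position; "ee_rot": TCP orientation; "ft_force": force on the tool from outside, world axes, zero at the start; "torque": the same for the moment, N m; "grip_width": opening from 0.0 (shut) to 1.0 (fully open); "grasp_force": force on a finger pad.
Only numpy, scipy, OpenCV 4.12 (cv2) and the standard library are available. Lean on these libraries where they do the work, as an engineer would, in place of code of your own. Each camera call takes 0.05 s, during which the arm holds its last target. There are 200 camera calls.

## Working session

There is one attempt and no reset: what is moved stays moved. The work goes in short steps, Python scripts to look and compute and a shell command to move; the robot and the scene stay as the last step left them, time stands still between calls to the robot, and variables do not carry over. Pictures are saved under pics/ and viewed, at most 14 in all, crops included, and the job is handed in when it is done.

```bash
mkdir -p pics; ls
python3 - <<'E'
from workcell import manip
import cv2,numpy as np
o=manip.get_obs();print({k:np.round(v,3) for k,v in o.items()})
for n in("scene","side"):
    p=manip.camera(n);cv2.imwrite(f"pics/{n}0.png",p["frame"][:,:,::-1]);print(n,np.round(p["camera_matrix"],1).tolist(),p["eye"],p["attitude"],[k for k in p])
    for t in("candle_1","old_holder","ring_holder","lantern_house","jar_candle"):
        for r in manip.tip_of(p,t): print(t,round(r["score"],2),np.round(r["at"],3))
E
```

```text
pics
{'clock': np.float64(0.0), 'joint_pos': array([-1.18 ,  0.333, -0.065,  1.461,  0.022,  1.35 , -0.088]), 'joint_velocities': array([ 0.003,  0.   , -0.001,  0.   ,  0.001, -0.001,  0.   ]), 'tau': array([-0.0000e+00, -6.2544e+01,  4.9000e-02, -3.9163e+01,  1.6000e-02,
        1.0000e-02,  0.0000e+00]), 'position': array([0.251, 0.572, 0.205]), 'ee_rot': array([ 0.205,  0.979, -0.001, -0.   ]), 'ft_force': array([-0.193, -0.045, -0.251]), 'torque': array([0.02 , 0.   , 0.003]), 'grasp_force': np.float64(0.0), 'grip_width': np.float64(0.997)}
scene [[430.9, 0.0, 249.6], [0.0, 430.9, 193.5], [0.0, 0.0, 1.0]] [-0.08633393 -0.38727001  0.87794282] [ 0.32024376 -0.1710549  -0.43869072  0.82203078] ['frame', 'camera_matrix', 'eye', 'attitude', 'shot']
candle_1 0.97 [ 0.417 -0.061  0.   ]
candle_1 0.92 [ 0.533 -0.12   0.019]
candle_1 0.88 [ 0.676 -0.029 -0.001]
candle_1 0.81 [ 0.514 -0.068  0.024]
candle_1 0.7 [ 0.588 -0.241  0.013]
candle_1 0.68 [ 0.422 -0.143 -0.001]
candle_1 0.6 [ 0.562 -0.177  0.016]
candle_1 0.58 [0.55  0.044 0.001]
old_holder 0.88 [ 0.552 -0.148 -0.006]
ring_holder 0.74 [ 0.539  0.266 -0.002]
lantern_house 0.91 [ 0.728  0.082 -0.   ]
jar_candle 0.85 [0.39  0.052 0.   ]
side [[399.7, 0.0, 260.6], [0.0, 399.7, 195.3], [0.0, 0.0, 1.0]] [ 0.44246355 -0.70780762  0.76329208] [ 0.39730193 -0.02215608 -0.06249119  0.91528965] ['frame', 'camera_matrix', 'eye', 'attitude', 'shot']
candle_1 0.97 [ 0.571 -0.176  0.021]
candle_1 0.85 [ 0.536 -0.124  0.02 ]
candle_1 0.8 [ 0.589 -0.236  0.019]
candle_1 0.76 [ 0.677 -0.036  0.001]
candle_1 0.7 [ 0.423 -0.14   0.001]
candle_1 0.67 [ 0.521 -0.065  0.015]
candle_1 0.64 [0.55  0.044 0.003]
old_holder 0.71 [ 0.55  -0.155 -0.003]
old_holder 0.57 [0.387 0.052 0.   ]
ring_holder 0.72 [ 0.538  0.267 -0.   ]
lantern_house 0.9 [0.724 0.081 0.   ]
jar_candle 0.67 [0.388 0.052 0.   ]
```

View pics/scene0.png

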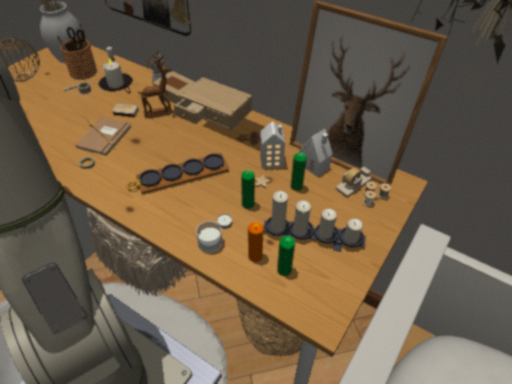

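View pics/side0.png

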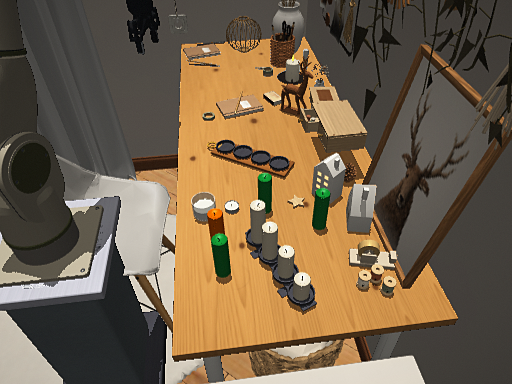

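The scene picture shows the four cream candles at (280,207), (302,215), (327,224), (352,232), going from tallest to lowest. The look-alikes are green at (248,190), (299,172), (286,255) and orange at (256,242). The brass ring is at (135,186), the left end of the wooden holder. The side picture agrees, with the ring at (212,147), towards -x.

```bash
cat > h.py <<'E'
from workcell import manip
import cv2,numpy as np
from scipy.spatial.transform import Rotation as R
def rays(p,uv,pose=None):
    K=p["camera_matrix"];uv=np.atleast_2d(np.float64(uv))
    d=np.c_[(uv[:,0]-K[0,2])/K[0,0],-(uv[:,1]-K[1,2])/K[1,1],-np.ones(len(uv))]
    if pose is None: return np.array(p["eye"]),d@R.from_quat(p["attitude"]).as_matrix().T
    return pose[:3,3],d@pose[:3,:3].T
def plane(p,uv,z,pose=None):
    e,d=rays(p,uv,pose);return (e+d*((z-e[2])/d[:,2])[:,None])[:,:2]
def project(p,P,pose=None):
    if pose is None: Rm,e=R.from_quat(p["attitude"]).as_matrix(),np.array(p["eye"])
    else: Rm,e=pose[:3,:3],pose[:3,3]
    c=(np.atleast_2d(P)-e)@Rm;K=p["camera_matrix"]
    return np.c_[K[0,2]+K[0,0]*c[:,0]/-c[:,2],K[1,2]+K[1,1]*c[:,1]/c[:,2]]
def wrist():
    o=manip.get_obs();T=np.eye(4);T[:3,:3]=R.from_quat(o["ee_rot"]).as_matrix();T[:3,3]=o["position"]
    p=manip.camera("wrist");return p,T@np.array(p["hand_eye"]),o
def yaw(o):
    y=R.from_quat(o["ee_rot"]).as_matrix()[:,1];return np.degrees(np.arctan2(y[1],y[0]))
E
python3 - <<'E'
from h import *
ims=[]
for n in("scene","side"):
    p=manip.camera(n)
    for name in("ring_holder",):
        m=manip.masks_of(p,name)[0]["region"]
        hsv=cv2.cvtColor(p["frame"],cv2.COLOR_RGB2HSV)
        mm=cv2.morphologyEx(m.astype(np.uint8),cv2.MORPH_CLOSE,np.ones((7,7)))
        d=((p["frame"].max(2)<75)&(mm>0)).astype(np.uint8)
        k,l,s,c=cv2.connectedComponentsWithStats(d)
        for i in range(1,k):
            if s[i,4]>30: print(n,s[i,4],np.round(c[i]),np.round(plane(p,c[i],.022),3))
        v,u=np.nonzero(mm);x=plane(p,np.c_[u,v],.012);print(np.round(x.mean(0),3),cv2.minAreaRect(x.astype(np.float32)*1000))
    u,v,w,h=(120,140,120,60) if n=="scene" else (195,125,110,55)
    ims.append(cv2.resize(p["frame"][v:v+h,u:u+w,::-1],(600,300),interpolation=2))
    u,v,w,h=(225,140,160,140) if n=="scene" else (190,160,160,150)
    ims.append(0) if 0 else ims.append(cv2.resize(p["frame"][v:v+h,u:u+w,::-1],(400,300),interpolation=2))
cv2.imwrite("pics/crop.png",np.vstack([np.hstack(ims[:1]+[ims[1]]),np.hstack([ims[2],ims[3]])])[:, :][::1,::1] if 0 else cv2.resize(np.vstack([np.hstack(ims[:2]),np.hstack(ims[2:])]),(800,480)))
print(yaw(manip.get_obs()))
E
```

```text
scene 1052 [181. 170.] [[0.534 0.263]]
[0.532 0.266] ((527.2075805664062, 272.0474853515625), (90.85819244384766, 283.2142333984375), 54.43214797973633)
side 476 [252. 155.] [[0.539 0.26 ]]
side 35 [223. 157.] [[0.449 0.264]]
side 68 [264. 170.] [[0.566 0.183]]
[0.537 0.262] ((530.635009765625, 268.64776611328125), (90.859375, 273.6369323730469), 54.254337310791016)
66.28977826061386
```

View pics/crop.png

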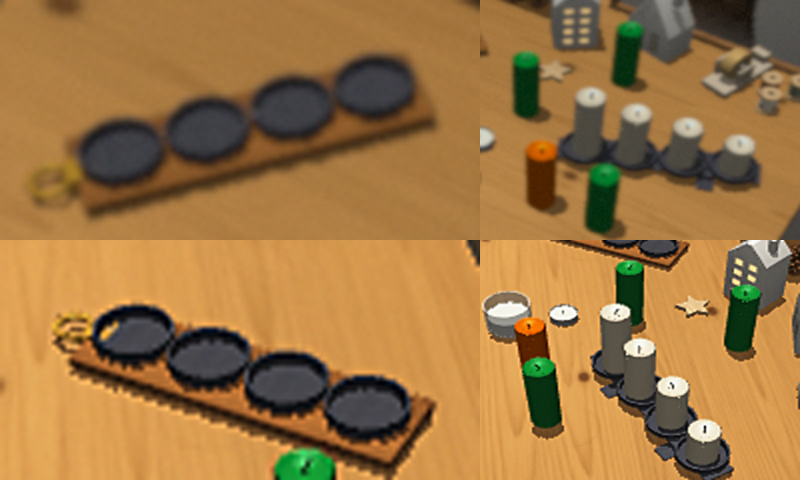

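The crop confirms four cream candles on the black steel bar, with green and orange look-alikes standing on the desk. The wooden holder's ring is at its left end, so +x points at about 144 degrees. I'll move over that holder and measure it with the wrist camera.

```bash
python3 -m jog '{"offset":[[0.03,-0.04,0.015],[0.03,-0.04,0.015],[0.03,-0.04,0.015],[0.03,-0.04,0.015],[0.03,-0.04,0.015],[0.03,-0.04,0.015],[0.03,-0.03,0.01],[0,0,0]],"yaw":[-6,-6,0,0,0,0,0,0],"jaw":[0,0,0,0,0,0,0,0]}' 40
python3 - <<'E'
from h import *
p,T,o=wrist();print(yaw(o),np.round(p["hand_eye"],3).tolist(),np.round(T[:3,3],3),p["camera_matrix"])
cv2.imwrite("pics/w1.png",p["frame"][:,:,::-1])
for r in manip.tip_of(p,"ring_holder"):print(r)
E
```

```text
clock: 1.47
position: [0.4305, 0.3449, 0.2896]
ee_rot: [0.312, 0.95, 0.001, 0.002]
ft_force: [1.4, -0.3, 0.1]
grip_width: 0.998
grasp_force: 0.0
53.629266430579364 [[-0.001, 0.961, 0.276, 0.07], [1.0, 0.001, 0.001, 0.0], [0.001, 0.276, -0.961, -0.169], [0.0, 0.0, 0.0, 1.0]] [0.373 0.387 0.458] [[264.88078583   0.         255.25772607]
 [  0.         264.88078583 190.90111696]
 [  0.           0.           1.        ]]
{'at': [0.542, 0.2671, -0.0004], 'score': 0.95}
```

View pics/w1.png

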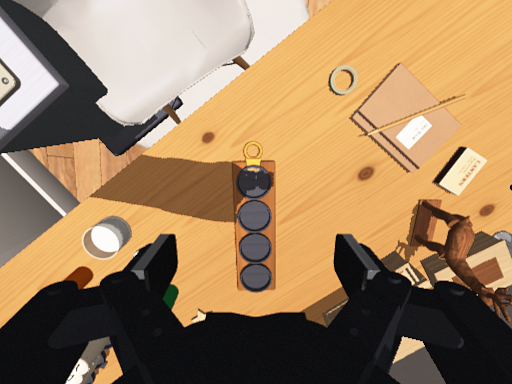

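The ring is at (253,150) and the pans at (255,181), (254,215), (255,247), (256,277), so the row runs along the tool x axis. Next I'll fit the pans.

```bash
cat > ring.py <<'E'
from h import *
p,T,o=wrist()
g=p["frame"].max(2)
m=np.zeros_like(g);uv0=[]
c0=np.array(manip.tip_of(p,"ring_holder")[0]["at"][:2]);a=np.radians(144);u=np.array([np.cos(a),np.sin(a)])
out=[]
for k in (.093,.031,-.031,-.093):
    q=project(p,[*(c0+k*u),.02],T)[0]
    s=np.linalg.norm(project(p,[*(c0+(k+.03)*u),.02],T)[0]-q)
    for _ in range(6):
        yy,xx=np.mgrid[:384,:512]
        w=(np.hypot(xx-q[0],yy-q[1])<s)&(g<85)
        q=np.array([xx[w].mean(),yy[w].mean()])
    x=plane(p,q,.023,T)[0];out.append(x);print(k,np.round(q,1),w.sum(),np.round(x,4))
out=np.array(out);K=np.array([.093,.031,-.031,-.093])
c=out.mean(0);d=(K[:,None]*(out-c)).sum(0)/(K**2).sum()
print("centre",np.round(c,4),"yaw",np.degrees(np.arctan2(d[1],d[0])),"scale",np.linalg.norm(d),"net",c0)
print(np.round(c+K[:,None]*d/np.linalg.norm(d),4))
E
python3 ring.py
```

```text
0.093 [250.4 182.6] 591 [0.4523 0.3212]
0.031 [253.7 235.5] 149 [0.5345 0.2683]
-0.031 [254.3 266.4] 180 [0.5857 0.2322]
-0.093 [254.3 292.2] 124 [0.6309 0.1995]
centre [0.5509 0.2553] yaw 145.64554036524547 scale 1.1467400527187512 net [0.5408 0.2652]
[[0.4741 0.3078]
 [0.5253 0.2728]
 [0.5764 0.2378]
 [0.6276 0.2028]]
```

```bash
sed -i 's/^g=.*/f=p["frame"].astype(int);g=np.where(f[:,:,0]-f[:,:,2]<15,0,255)/' ring.py; python3 ring.py
```

```text
0.093 [252.3 191.8] 815 [0.4646 0.3166]
0.031 [253.2 223.6] 801 [0.5128 0.2838]
-0.031 [253.  255.4] 692 [0.5633 0.2469]
-0.093 [253.  284.2] 604 [0.6126 0.2113]
centre [0.5383 0.2646] yaw 144.4713080772118 scale 0.9800197303420826 net [0.5392 0.2644]
[[0.4626 0.3187]
 [0.5131 0.2827]
 [0.5635 0.2466]
 [0.614  0.2106]]
```

```bash
python3 -m jog '{"offset":[[0.01,-0.04,0.01],[0.01,-0.04,0.01],[0.01,-0.04,0],[0.01,-0.04,0],[0,-0.04,0],[0,-0.04,0],[0,-0.04,0],[0,-0.04,0],[0,-0.04,0],[0,-0.04,0],[0,0,0],[0,0,0]],"yaw":[-6,-6,-6,-6,-6,0,0,0,0,0,0,0],"jaw":[0,0,0,0,0,0,0,0,0,0,0,0]}' 40
python3 - <<'E'
from h import *
p,T,o=wrist();print(yaw(o),o["position"],o["clock"],np.round(T[:3,3],3))
cv2.imwrite("pics/w2.png",p["frame"][:,:,::-1])
for t in("candle_1","old_holder"):
    for r in manip.tip_of(p,t):print(t,np.round(r["at"],3),r["score"])
for h,c in((.132,(.5175,-.0665)),(.112,(.5345,-.122)),(.092,(.5665,-.1765)),(.072,(.5885,-.2385))): print(h,project(p,[*c,h],T))
E
```

```text
clock: 2.77
position: [0.4632, -0.0477, 0.3065]
ee_rot: [0.544, 0.839, 0.0, 0.0]
ft_force: [-0.4, 0.7, 0.7]
grip_width: 0.999
grasp_force: 0.0
24.142718276845258 [ 0.46315258 -0.04769871  0.30654616] 2.7667 [0.434 0.017 0.475]
candle_1 [ 0.564 -0.178  0.018] 0.85
candle_1 [ 0.42  -0.064  0.006] 0.83
candle_1 [ 0.517 -0.069  0.012] 0.77
candle_1 [ 0.421 -0.14   0.004] 0.72
candle_1 [ 0.533 -0.12   0.016] 0.67
candle_1 [ 0.676 -0.029 -0.001] 0.66
candle_1 [ 0.589 -0.235  0.016] 0.64
candle_1 [ 0.545  0.047 -0.   ] 0.55
old_holder [ 0.55  -0.152  0.002] 0.83
0.132 [[286.07797894 198.87930711]]
0.112 [[278.54804559 231.56800161]]
0.092 [[280.83932925 261.7638724 ]]
0.072 [[275.84619986 288.58909146]]
```

View pics/w2.png

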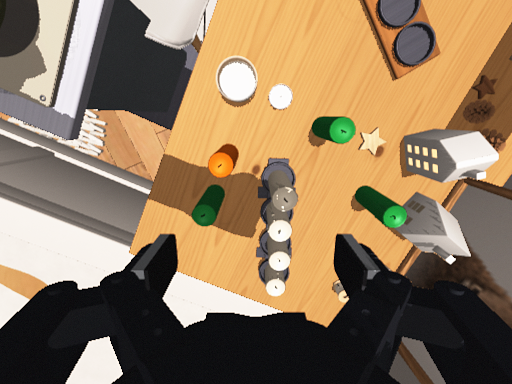

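The wrist view shows the candle tops at (285,199), (280,231), (279,261), (275,288), tallest to lowest. They match the projected estimates to 1–2 px. The look-alikes are green at (340,130), (394,217), (205,214) and orange at (220,164). I'll start with candle_4, the cream one at (285,199).

```bash
python3 -m jog '{"offset":[[0.027,-0.009,0],[0.027,-0.01,0],[0,0,-0.038],[0,0,-0.038],[0,0,-0.038],[0,0,0],[0,0,0]],"yaw":[0,0,0,0,0,0,0],"jaw":[0,0,0,0,0,0,0]}' 40
python3 - <<'E'
from h import *
p,T,o=wrist();print(yaw(o),o["position"])
cv2.imwrite("pics/w3.png",p["frame"][:,:,::-1])
print(project(p,[[.5175,-.0665,.132],[.5345,-.122,.112]],T))
E
```

```text
clock: 3.5
position: [0.5165, -0.0641, 0.1918]
ee_rot: [0.542, 0.841, -0.001, -0.001]
ft_force: [0.0, 0.0, 2.1]
grip_width: 1.0
grasp_force: 0.0
24.42154705328136 [ 0.51647941 -0.06410631  0.19181739]
[[255.47149197 198.9357725 ]
 [248.3588814  245.93156105]]
```

View pics/w3.png

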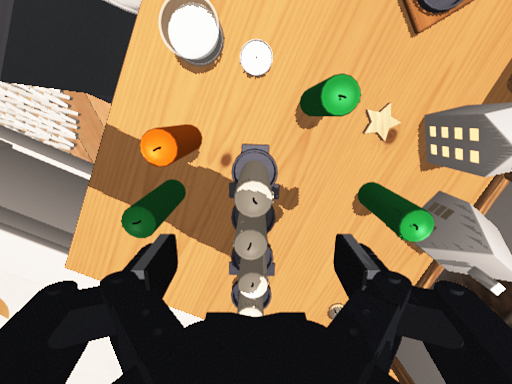

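The candle_4 top at (254,200) and candle_3 top at (250,245) match the prediction to 1–2 px, so I'll lower and grip.

```bash
python3 -m jog '{"offset":[[0,-0.002,-0.039],[0,0,-0.039],[0,0,-0.039],[0,0,0],[0,0,0],[0,0,0],[0,0,0],[0,0,0],[0,0,0],[0,0,0]],"yaw":[0,0,0,0,0,0,0,0,0,0],"jaw":[0,0,0,0,0.3,0.6,0.6,1,1,1]}' 40
```

```text
clock: 4.38
position: [0.5188, -0.0678, 0.078]
ee_rot: [0.543, 0.84, 0.001, 0.001]
ft_force: [-3.2, -0.9, 12.7]
grip_width: 0.414
grasp_force: 38.7
```

```bash
python3 -m jog '{"offset":[[0,0,0.01],[0,0,0.03],[0,0,0.04],[0,0,0.04],[0,0,0.04],[0.01,0.028,0],[0.01,0.03,0],[0.01,0.03,0],[0.01,0.03,0],[0.01,0.03,0],[0.01,0.03,0],[0.01,0.03,0],[0.01,0.03,0],[0.01,0.03,0],[0.005,0.01,0],[0,0,0],[0,0,0]],"yaw":[0,0,0,0,0,5,5,5,5,5,5,0,0,0,0,0,0],"jaw":[1,1,1,1,1,1,1,1,1,1,1,1,1,1,1,1,1]}' 40
python3 - <<'E'
from h import *
p,T,o=wrist();print(yaw(o),o["position"],o["ft_force"],o["grasp_force"],o["grip_width"])
cv2.imwrite("pics/w4.png",p["frame"][:,:,::-1])
E
```

```text
clock: 5.8
position: [0.6123, 0.2104, 0.2361]
ee_rot: [0.306, 0.952, -0.0, 0.0]
ft_force: [-0.3, -1.3, -0.5]
grip_width: 0.414
grasp_force: 40.2
54.3222226760489 [0.61230322 0.21040103 0.23611293] [-0.2863154  -1.33536037 -0.52188997] 40.18605172634125 0.4140746112374759
```

View pics/w4.png

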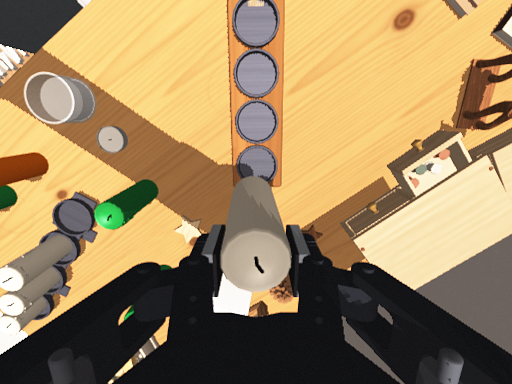

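Candle_4 is held upright, its top at (256,258). The pans are at (256,20), (256,73), (256,121), (256,165). I'll check those against my fit.

Run:
```python
from h import *
p,T,o=wrist();f=p["frame"].astype(int);g=f[:,:,0]-f[:,:,2]<15
yy,xx=np.mgrid[:384,:512]
for x in((.614,.2107),(.5637,.2469),(.5133,.2831),(.463,.3193)):
    q0=project(p,[*x,.022],T)[0];q=q0
    for _ in range(6):
        w=(np.hypot(xx-q[0],yy-q[1])<27)&g;q=np.array([xx[w].mean(),yy[w].mean()])
    print(np.round(q0,1),np.round(q,1),w.sum(),np.round(plane(p,q,.022,T)[0],4))
```

```text
[256.7 165.1] [257.4 158.3] 1346 [0.6065 0.2173]
[256.7 121.3] [256.8 120.6] 1510 [0.563  0.2475]
[256.7  73.2] [256.4  71.8] 1690 [0.5117 0.2837]
[256.7  20.2] [255.9  22.3] 1725 [0.4643 0.3171]
```

```bash
python3 -m jog '{"offset":[[0.002,0,-0.03],[0,0,-0.04],[0,0,-0.035],[0,0,-0.025],[0,0,-0.012],[0,0,-0.008],[0,0,-0.006],[0,0,0],[0,0,0]],"yaw":[0,0,0,0,0,0,0,0,0],"jaw":[1,1,1,1,1,1,1,1,1]}' 40
```

```text
clock: 6.65
position: [0.6151, 0.2105, 0.081]
ee_rot: [0.307, 0.952, 0.001, 0.001]
ft_force: [0.9, 0.3, -0.8]
grip_width: 0.406
grasp_force: 40.2
```

```bash
python3 -m jog '{"offset":[[0,0,-0.002],[0,0,-0.0015],[0,0,0],[0,0,0],[0,0,0],[0,0,0],[0,0,0],[0,0,0],[0,0,0]],"yaw":[0,0,0,0,0,0,0,0,0],"jaw":[1,1,1,1,0.5,0.4,0.2,0,0]}' 40; python3 -m jog '{"offset":[[0,0,0.03],[0,0,0.04],[0,0,0.04],[0,0,0.02],[0,0,0]],"yaw":[0,0,0,0,0],"jaw":[0,0,0,0,0]}' 40;python3 - <<'E'
from h import *
p,T,o=wrist();print(yaw(o),o["position"])
cv2.imwrite("pics/w5.png",p["frame"][:,:,::-1])
for r in manip.tip_of(p,"candle_1"):print(np.round(r["at"],3),r["score"])
print(project(p,[.614,.2107,.132],T))
E
```

```text
clock: 7.4
position: [0.6142, 0.2105, 0.0759]
ee_rot: [0.307, 0.952, 0.0, -0.0]
ft_force: [-1.1, -0.4, 1.0]
grip_width: 0.988
grasp_force: 0.0
clock: 7.82
position: [0.6167, 0.211, 0.2121]
ee_rot: [0.307, 0.952, 0.003, 0.003]
ft_force: [0.8, -0.4, -1.2]
grip_width: 0.998
grasp_force: 0.0
54.278852440028146 [0.61669649 0.2110446  0.21209021]
[0.614 0.21  0.017] 0.88
[ 0.547  0.046 -0.003] 0.84
[ 0.564 -0.177  0.018] 0.81
[ 0.419 -0.068  0.002] 0.68
[[252.54352929 187.63412461]]
```

View pics/w5.png

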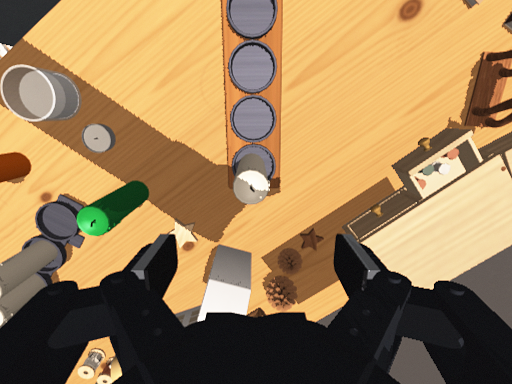

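Candle_4 stands in the far pan with its top at (252,188), where predicted. Candle_3 is next.

```bash
python3 -m jog '{"offset":[[-0.008,-0.03,0.005],[-0.008,-0.033,0],[-0.008,-0.033,0],[-0.008,-0.034,0],[-0.008,-0.034,0],[-0.008,-0.034,0],[-0.008,-0.034,0],[-0.008,-0.034,0],[-0.009,-0.034,0],[-0.01,-0.032,0],[0,0,-0.03],[0,0,0],[0,0,0],[0,0,0]],"yaw":[0,0,0,-5,-5,-5,-5,-5,-5,0,0,0,0,0],"jaw":[0,0,0,0,0,0,0,0,0,0,0,0,0,0]}' 40
python3 - <<'E'
from h import *
p,T,o=wrist();print(yaw(o),o["position"],o["clock"])
for r in manip.tip_of(p,"candle_1"):print(np.round(r["at"],3),r["score"])
E
```

```text
clock: 9.08
position: [0.5314, -0.1204, 0.1811]
ee_rot: [0.542, 0.841, -0.0, -0.0]
ft_force: [0.2, 0.2, 0.8]
grip_width: 1.0
grasp_force: 0.0
24.38839948013796 [ 0.53144675 -0.12040923  0.18106213] 9.0833
[ 0.678 -0.031  0.003] 0.86
[ 0.589 -0.233  0.016] 0.83
[ 0.564 -0.179  0.017] 0.82
[ 0.419 -0.14   0.005] 0.77
[ 0.535 -0.121  0.015] 0.71
[0.546 0.048 0.002] 0.59
```

```bash
python3 -m jog '{"offset":[[0.003,-0.001,-0.035],[0,0,-0.04],[0,0,-0.035],[0,0,-0.005],[0,0,0],[0,0,0],[0,0,0],[0,0,0],[0,0,0],[0,0,0]],"yaw":[0,0,0,0,0,0,0,0,0,0],"jaw":[0,0,0,0,0.3,0.6,0.6,1,1,1]}' 40
```

```text
clock: 10.02
position: [0.536, -0.1227, 0.0683]
ee_rot: [0.542, 0.84, 0.001, 0.002]
ft_force: [-1.0, 0.2, 7.6]
grip_width: 0.404
grasp_force: 39.1
```

```bash
python3 -m jog '{"offset":[[0,0,0.01],[0,0,0.03],[0,0,0.04],[0,0,0.04],[0,0,0.04],[0.003,0.03,0.01],[0.003,0.034,0],[0.003,0.034,0],[0.003,0.034,0],[0.003,0.034,0],[0.003,0.034,0],[0.002,0.034,0],[0.002,0.034,0],[0.002,0.034,0],[0.002,0.034,0],[0.002,0.033,0],[0,0,0],[0,0,0]],"yaw":[0,0,0,0,0,0,5,5,5,5,5,5,0,0,0,0,0,0],"jaw":[1,1,1,1,1,1,1,1,1,1,1,1,1,1,1,1,1,1]}' 40
```

```text
clock: 11.52
position: [0.5617, 0.2486, 0.2366]
ee_rot: [0.305, 0.952, 0.0, 0.0]
ft_force: [-0.8, -0.0, -0.9]
grip_width: 0.407
grasp_force: 40.2
```

```bash
python3 -m jog '{"offset":[[0.002,-0.0015,-0.03],[0,0,-0.04],[0,0,-0.038],[0,0,-0.03],[0,0,-0.014],[0,0,-0.008],[0,0,-0.005],[0,0,0],[0,0,0]],"yaw":[0,0,0,0,0,0,0,0,0],"jaw":[1,1,1,1,1,1,1,1,1]}' 40
```

```text
clock: 12.27
position: [0.5652, 0.2449, 0.0725]
ee_rot: [0.307, 0.952, 0.001, 0.001]
ft_force: [0.4, 0.2, -1.1]
grip_width: 0.405
grasp_force: 40.3
```

```bash
python3 -m jog '{"offset":[[-0.001,0.001,-0.002],[0,0,-0.0015],[0,0,-0.001],[0,0,0],[0,0,0],[0,0,0],[0,0,0],[0,0,0],[0,0,0],[0,0,0.02],[0,0,0.03],[0,0,0.04],[0,0,0.04],[0,0,0.01],[0,0,0],[0,0,0]],"yaw":[0,0,0,0,0,0,0,0,0,0,0,0,0,0,0,0],"jaw":[1,1,1,1,0.5,0.4,0.2,0,0,0,0,0,0,0,0,0]}' 40;python3 - <<'E'
from h import *
p,T,o=wrist();print(yaw(o),o["position"])
cv2.imwrite("pics/w6.png",p["frame"][:,:,::-1])
for r in manip.tip_of(p,"candle_1"):print(np.round(r["at"],3),r["score"])
print(project(p,[[.614,.2107,.132],[.5637,.2469,.112]],T))
E
```

```text
clock: 13.6
position: [0.5635, 0.2461, 0.2068]
ee_rot: [0.307, 0.952, 0.001, 0.0]
ft_force: [-0.9, 0.3, -0.5]
grip_width: 1.002
grasp_force: 0.0
54.294300674896235 [0.56349623 0.24613548 0.20675482]
[ 0.419 -0.064  0.   ] 0.8
[0.547 0.046 0.001] 0.7
[0.617 0.212 0.015] 0.68
[[255.72408421 249.47672976]
 [255.704965   185.75122285]]
```

View pics/w6.png

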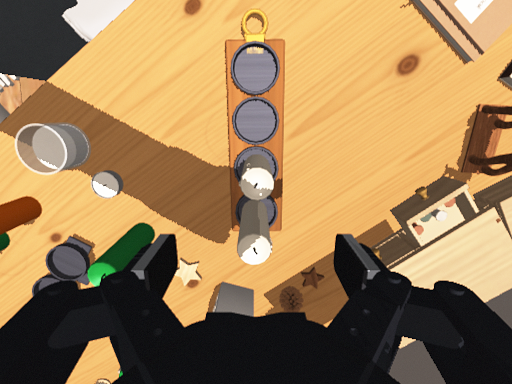

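Candle_3 is at (257,183) and candle_4 at (255,249), both where predicted. Candle_2 is next.

```bash
python3 -m jog '{"offset":[[0,-0.03,0.005],[0,-0.036,0],[0,-0.036,0],[0,-0.036,0],[0,-0.036,0],[0,-0.036,0],[0,-0.036,0],[0,-0.036,0],[0,-0.036,0],[0,-0.036,0],[0,-0.036,0],[0,-0.034,0],[0,0,-0.035],[0,0,0],[0,0,0]],"yaw":[0,0,0,-5,-5,-5,-5,-5,-5,0,0,0,0,0,0],"jaw":[0,0,0,0,0,0,0,0,0,0,0,0,0,0,0]}' 40
python3 - <<'E'
from h import *
p,T,o=wrist();print(yaw(o),o["position"],o["clock"])
for r in manip.tip_of(p,"candle_1"):print(np.round(r["at"],3),r["score"])
E
```

```text
clock: 14.95
position: [0.5618, -0.1775, 0.1743]
ee_rot: [0.543, 0.84, -0.001, -0.002]
ft_force: [-0.6, 1.3, 0.2]
grip_width: 1.003
grasp_force: 0.0
24.266079672893422 [ 0.56175931 -0.17752461  0.17429834] 14.95
[ 0.678 -0.03  -0.001] 0.97
[ 0.588 -0.236  0.018] 0.91
[ 0.42  -0.138  0.003] 0.91
[ 0.418 -0.065 -0.001] 0.64
[ 0.566 -0.179  0.018] 0.59
```

```bash
python3 -m jog '{"offset":[[0.003,-0.001,-0.035],[0,0,-0.04],[0,0,-0.035],[0,0,-0.012],[0,0,0],[0,0,0],[0,0,0],[0,0,0],[0,0,0],[0,0,0]],"yaw":[0,0,0,0,0,0,0,0,0,0],"jaw":[0,0,0,0,0.3,0.6,0.6,1,1,1]}' 40
```

```text
clock: 15.88
position: [0.5679, -0.1796, 0.057]
ee_rot: [0.543, 0.84, 0.001, 0.002]
ft_force: [-0.8, 0.4, 7.9]
grip_width: 0.393
grasp_force: 39.1
```

```bash
python3 -m jog '{"offset":[[0,0,0.01],[0,0,0.03],[0,0,0.04],[0,0,0.04],[0,0,0.04],[-0.004,0.03,0.01],[-0.004,0.036,0],[-0.004,0.036,0],[-0.004,0.036,0],[-0.004,0.036,0],[-0.004,0.036,0],[-0.004,0.036,0],[-0.004,0.036,0],[-0.004,0.036,0],[-0.004,0.036,0],[-0.005,0.036,0],[-0.005,0.036,0],[-0.005,0.036,0],[0,0,0],[0,0,0]],"yaw":[0,0,0,0,0,0,5,5,5,5,5,5,0,0,0,0,0,0,0,0],"jaw":[1,1,1,1,1,1,1,1,1,1,1,1,1,1,1,1,1,1,1,1]}' 40
```

```text
clock: 17.55
position: [0.5104, 0.2853, 0.2254]
ee_rot: [0.305, 0.952, 0.0, 0.0]
ft_force: [0.5, -1.2, -0.9]
grip_width: 0.398
grasp_force: 40.1
```

```bash
python3 -m jog '{"offset":[[0.002,-0.001,-0.03],[0,0,-0.04],[0,0,-0.038],[0,0,-0.03],[0,0,-0.014],[0,0,-0.008],[0,0,-0.005],[0,0,0],[0,0,0]],"yaw":[0,0,0,0,0,0,0,0,0],"jaw":[1,1,1,1,1,1,1,1,1]}' 40
```

```text
clock: 18.3
position: [0.5143, 0.282, 0.061]
ee_rot: [0.307, 0.952, 0.001, 0.001]
ft_force: [0.1, 0.2, 0.0]
grip_width: 0.397
grasp_force: 40.1
```

```bash
python3 -m jog '{"offset":[[-0.001,0.001,-0.002],[0,0,-0.0015],[0,0,-0.001],[0,0,0],[0,0,0],[0,0,0],[0,0,0],[0,0,0],[0,0,0],[0,0,0.02],[0,0,0.03],[0,0,0.04],[0,0,0.04],[0,0,0.02],[0,0,0],[0,0,0]],"yaw":[0,0,0,0,0,0,0,0,0,0,0,0,0,0,0,0],"jaw":[1,1,1,1,0.5,0.4,0.2,0,0,0,0,0,0,0,0,0]}' 40;python3 - <<'E'
from h import *
p,T,o=wrist();print(yaw(o),o["position"])
for r in manip.tip_of(p,"candle_1"):print(np.round(r["at"],3),r["score"])
E
```

```text
clock: 19.63
position: [0.5128, 0.2833, 0.2061]
ee_rot: [0.307, 0.952, 0.001, 0.001]
ft_force: [0.2, -0.2, -0.7]
grip_width: 0.998
grasp_force: 0.0
54.29292347665955 [0.51281914 0.28329859 0.20614287]
[ 0.42  -0.065  0.002] 0.74
[0.511 0.282 0.021] 0.7
[ 0.421 -0.14   0.006] 0.66
[0.614 0.208 0.016] 0.59
```

```bash
python3 -m jog '{"offset":[[0.005,-0.034,0.005],[0.005,-0.037,0],[0.005,-0.037,0],[0.005,-0.037,0],[0.005,-0.037,0],[0.005,-0.037,0],[0.005,-0.037,0],[0.005,-0.037,0],[0.006,-0.038,0],[0.006,-0.038,0],[0.006,-0.038,0],[0.006,-0.038,0],[0.006,-0.038,0],[0.006,-0.036,0],[0,0,-0.035],[0,0,-0.02],[0,0,0],[0,0,0]],"yaw":[0,0,0,-5,-5,-5,-5,-5,-5,0,0,0,0,0,0,0,0,0],"jaw":[0,0,0,0,0,0,0,0,0,0,0,0,0,0,0,0,0,0]}' 40
python3 - <<'E'
from h import *
p,T,o=wrist();print(yaw(o),o["position"],o["clock"])
for r in manip.tip_of(p,"candle_1"):print(np.round(r["at"],3),r["score"])
E
```

```text
clock: 21.23
position: [0.5873, -0.2354, 0.1533]
ee_rot: [0.542, 0.84, -0.001, -0.002]
ft_force: [0.3, -0.4, 1.2]
grip_width: 1.003
grasp_force: 0.0
24.299467588773204 [ 0.58725073 -0.23540127  0.15328372] 21.2333
[ 0.677 -0.029 -0.   ] 0.77
[ 0.424 -0.141  0.006] 0.74
[ 0.588 -0.235  0.018] 0.6
```

```bash
python3 -m jog '{"offset":[[0.001,0,-0.035],[0,0,-0.04],[0,0,-0.033],[0,0,-0.012],[0,0,0],[0,0,0],[0,0,0],[0,0,0],[0,0,0],[0,0,0]],"yaw":[0,0,0,0,0,0,0,0,0,0],"jaw":[0,0,0,0,0.3,0.6,0.6,1,1,1]}' 40
```

```text
clock: 22.17
position: [0.5909, -0.2368, 0.0376]
ee_rot: [0.543, 0.84, 0.001, 0.002]
ft_force: [-1.5, 0.1, 7.8]
grip_width: 0.397
grasp_force: 39.0
```

```bash
python3 -m jog '{"offset":[[0,0,0.01],[0,0,0.03],[0,0,0.04],[0,0,0.04],[0,0,0.04],[-0.008,0.034,0.01],[-0.008,0.037,0],[-0.008,0.037,0],[-0.008,0.037,0],[-0.008,0.037,0],[-0.008,0.037,0],[-0.008,0.037,0],[-0.009,0.037,0],[-0.009,0.037,0],[-0.009,0.037,0],[-0.009,0.037,0],[-0.009,0.038,0],[-0.009,0.038,0],[-0.009,0.038,0],[-0.009,0.038,0]],"yaw":[0,0,0,0,0,0,5,5,5,5,5,5,0,0,0,0,0,0,0,0],"jaw":[1,1,1,1,1,1,1,1,1,1,1,1,1,1,1,1,1,1,1,1]}' 40; python3 -m jog '{"offset":[[0,0,0],[0,0,0],[0,0,0]],"yaw":[0,0,0],"jaw":[1,1,1]}'
```

```text
clock: 23.83
position: [0.4609, 0.3215, 0.2067]
ee_rot: [0.307, 0.952, 0.001, 0.001]
ft_force: [0.4, 0.2, 0.2]
grip_width: 0.401
grasp_force: 39.8
clock: 24.08
position: [0.4618, 0.3193, 0.2059]
ee_rot: [0.307, 0.952, 0.0, 0.001]
ft_force: [1.0, 0.2, -0.2]
grip_width: 0.395
grasp_force: 39.8
```

```bash
python3 -m jog '{"offset":[[0.001,0,-0.03],[0,0,-0.04],[0,0,-0.038],[0,0,-0.03],[0,0,-0.014],[0,0,-0.008],[0,0,-0.005],[0,0,0],[0,0,0]],"yaw":[0,0,0,0,0,0,0,0,0],"jaw":[1,1,1,1,1,1,1,1,1]}' 40
```

```text
clock: 24.83
position: [0.4633, 0.32, 0.0413]
ee_rot: [0.307, 0.952, 0.001, 0.001]
ft_force: [0.1, 0.5, -0.8]
grip_width: 0.401
grasp_force: 39.9
```

```bash
python3 -m jog '{"offset":[[0,0,-0.002],[0,0,-0.0015],[0,0,-0.001],[0,0,0],[0,0,0],[0,0,0],[0,0,0],[0,0,0],[0,0,0],[0,0,0.02],[0,0,0.03],[0,0,0.04],[0,0,0.04],[0,0,0.03],[0,0,0],[0,0,0]],"yaw":[0,0,0,0,0,0,0,0,0,0,0,0,0,0,0,0],"jaw":[1,1,1,1,0.5,0.4,0.2,0,0,0,0,0,0,0,0,0]}' 40; python3 -m jog '{"offset":[[-0.03,0.025,0.01],[-0.03,0.025,0.01],[-0.02,0.02,0.01],[-0.02,0.02,0.01],[0,0,0],[0,0,0],[0,0,0]],"yaw":[0,0,0,0,0,0,0],"jaw":[0,0,0,0,0,0,0]}';python3 - <<'E'
from h import *
pan=np.array([(.463,.3193),(.5133,.2831),(.5637,.2469),(.614,.2107)])
P=np.c_[pan,[.072,.092,.112,.132]]
p,T,o=wrist();print(yaw(o),o["position"]);q=project(p,P,T);print(np.round(q,1))
ims=[p["frame"][:300,100:400]]
for r in manip.tip_of(p,"candle_1"):print(np.round(r["at"],3),round(r["score"],2))
p=manip.camera("side")
for t in("candle_1","lantern_house","jar_candle"):
    for r in manip.tip_of(p,t):print(t,np.round(r["at"],3),round(r["score"],2))
ims.append(p["frame"][90:210,190:350])
a=cv2.resize(ims[0],(400,400));b=cv2.resize(ims[1],(400,300),interpolation=2)
cv2.imwrite("pics/fin.png",np.hstack([a,np.vstack([b,np.zeros((100,400,3),np.uint8)])])[:,:,::-1])
E
```

```text
clock: 26.17
position: [0.4631, 0.3206, 0.1974]
ee_rot: [0.307, 0.952, 0.002, 0.001]
ft_force: [-0.5, -0.3, -0.5]
grip_width: 0.996
grasp_force: 0.0
clock: 26.75
position: [0.3625, 0.4091, 0.2341]
ee_rot: [0.307, 0.952, -0.001, -0.0]
ft_force: [0.0, -0.0, -0.4]
grip_width: 1.001
grasp_force: 0.0
54.27229376634332 [0.36248893 0.40905538 0.23413925]
[[245.5 265.3]
 [245.4 312. ]
 [245.4 359.3]
 [245.3 407. ]]
[0.512 0.283 0.021] 0.96
[0.461 0.318 0.02 ] 0.84
[0.561 0.249 0.015] 0.54
candle_1 [0.549 0.043 0.004] 0.95
candle_1 [ 0.424 -0.142  0.001] 0.95
candle_1 [0.513 0.286 0.02 ] 0.81
candle_1 [ 0.414 -0.062  0.002] 0.81
candle_1 [0.615 0.212 0.018] 0.73
candle_1 [ 0.679 -0.032  0.   ] 0.72
candle_1 [0.465 0.317 0.019] 0.65
candle_1 [0.563 0.246 0.016] 0.55
lantern_house [ 0.727  0.082 -0.001] 0.62
jar_candle [0.387 0.052 0.001] 0.64
```

View pics/fin.png

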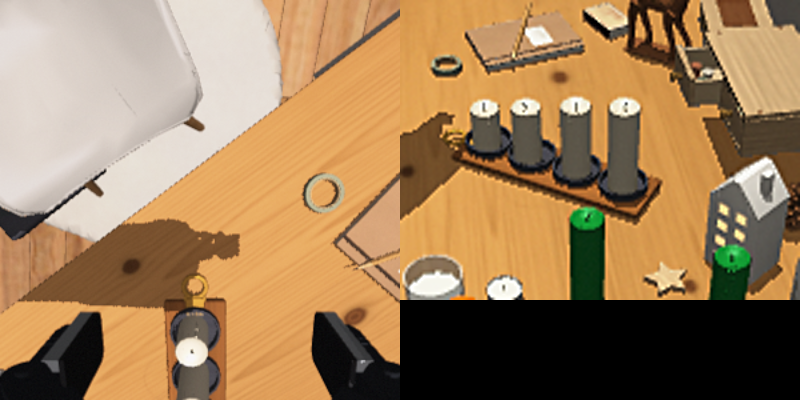

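All four candles stand upright in their pans. In the side crop their tops are at (485,107), (526,107), (576,106), (625,107), lowest beside the ring at (455,135). The positions measured match the pan centres to about 3 mm, and the house and jar read the same as at the start. I'm handing in.

```bash
python3 -c "
from workcell import manip
print(manip.hand_in())"
```

```text
the job is handed in; nothing more can be done
None
```

I moved all four candles into the wooden holder's pans, lowest beside the ring and tallest at the far end, each upright and within about 3 mm of its pan centre; the house and jar candle measured unmoved, and the job is handed in (no verdict was returned).

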